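# Restock the sloping carton stand

## Task

Put the two larger cartons on the sloping metal stand as a stack: the largest carton at the bottom, flat on the sloping deck, and the long flat carton on top of it. Both lie on their broad face as they do now, lengthwise down the slope and centred across the deck, each with its low end pushed back against the backstop. Leave the smallest carton, the vial and the sample cup where they are.

Things in the scene. Friction and masses are not known exactly. Their poses are not given: they have to be found in the camera images.
- stand_corner (a point): On the fixed stand: middle of the inner corner line where deck meets backstop, 14 mm above the worktop. x runs down the slope along the deck into the backstop, y across the deck (left), z square off the deck (15 degrees from vertical, leaning away from the robot). Deck surface: z = 0, x from -124 mm to 0; backstop face: x = 0, z from 0 to 75 mm.
- stand: Fixed grey sheet-metal stand: a flat deck 100 mm wide, 124 mm long slopes down at 15 degrees, away from the robot, to a flat backstop 100 mm wide, 75 mm high, at right angles to the deck; no side walls. High edge 46 mm above the worktop. Origin on the worktop under the deck's middle, axes level, x towards the backstop. Yaw varies by 20 degrees.
- large_carton_center (a point): Largest carton, white with an orange stripe, 60 mm wide x 105 mm long x 45 mm high as it lies; the point is its centre, half-way up. Its axes: z up as it lies, y along the length, x across the width. Loose, about 0.14 kg. Goes at the bottom.
- flat_carton_center (a point): Long flat carton, white with a teal end patch, 55 mm wide x 110 mm long x 30 mm high as it lies; the point is its centre, half-way up. Its axes: z up as it lies, y along the length, x across the width. Loose, about 0.1 kg. Goes on top of the largest carton.
- large_carton: The largest carton again; this origin is the centre of its underside, same axes.
- flat_carton: The long flat carton again; this origin is the centre of its underside, same axes.
- small_carton_center (a point): Smallest carton (bystander), white with a blue stripe, 32 mm wide x 85 mm long x 48 mm high; the point is its centre. Stays where it is.
- vial_center (a point): Small brown vial with a cap (bystander), 33 mm across, 62 mm high, upright; the point is its centre. Stays where it is.
- sample_cup_center (a point): Screw-cap sample cup (bystander), 60 mm across, 64 mm high, upright; the point is its centre. Stays where it is.
Mind the look-alikes: they are no part of the job. What is shaped like the flat_carton but green is not meant.

How it is judged:
By the outcome, as a careful person would: the job done as asked, in the order asked, and still so for the second after the job is handed in, with the robot touching nothing.
It also fails if it takes over 58 s, if anything falls off the work surface, if the arm or the gripper's body presses on something with over 40 N, if the wrist force passes 120 N, or if a joint passes its speed limit or range.

## Robot

A 6-joint arm with a two-finger parallel gripper is mounted at the origin on a cart in front of the work surface, level with it; the furniture and walls round the work are solid. World frame = base frame: x ahead of the robot, y to its left, z up, the work surface at z = 0. Lengths are in mm, angles in rad, forces in N, time in s.
With the tool pointing down it reaches from about 400 to 925 mm from the base axis. Payload 12.5 kg.
Tool frame: the origin (TCP) lies at the very end of the fingers, on their centre line; the grasp point (between the pads) lies 19 mm behind it; x points along the fingers, y is the direction in which the jaws open and shut, and the axes are right-handed (so a half turn about x gives the same grasp; the last joint's range is limited). The gripper opens to 95 mm and grips with 3 to 60 N. Pads are 20 mm wide; open, the fingers measure 119 mm over their backs; the gripper's body (75 mm by 180 mm) begins 59 mm behind the grasp point.
Start: joints at [-1.403, 0.491, 1.559, -0, 1.092, -0.106], TCP at [169.017, -601.731, 214.661] pointing down, gripper open.
Joint ranges: [-3.1, 3.1], [-0.84, 2.19], [0.05, 2.79], [-1.13, 4.28], [0.06, 2.93], [-2.69, 2.69]. Speed limits (rad/s): [2.22, 2.22, 2.79, 3.14, 3.14, 3.14].

## Interface

Orientations are given as [roll, pitch, yaw] about the fixed x, y, z axes, in that order (R = Rz(yaw) Ry(pitch) Rx(roll)).
In Python, from cell import env, optics, job gives the robot as it stands.
- The arm moves only by the shell command python3 -m handwheel 'ROWS' [OPENING]. ROWS is JSON, a list of rows, each an object with "travel": the shift along the world's x, y, z in mm, a list of three; "roll": the turn about the world's z in degrees. In form: [{"travel": [dx, dy, dz], "roll": roll}, ...]. A call has 1 to 8 rows; each row is the pose to reach, as a shift and turn from the pose commanded when the call began; what a row does not reach only later rows make up. A row lasts 1/10 s, in which the tool goes at most 50 mm and 8.59 degrees, less where a joint would pass 70% of its speed; a pose out of reach is approached as far as the arm can. A call with a gripper value outside its range is refused whole. OPENING is the closure, from -1 (fully open) to 1 (shut), set as the call begins (- or left out, the last holds). The fingers move at their own pace and stop on an object; the grip force is fixed at half the most. Time passes only in rows, so rows that repeat a pose let the fingers close. It gives the time, the measured TCP pose, the force and the opening at its end, in the units of the state.
- env.state(): the state, without advancing time (a new reading comes with each control period).
- optics.read_camera(name): name is "scene" or "side" or "wrist"; returns the picture (420x560x3 uint8, red, green, blue); there is no depth.
- optics.camera_params(name): a dict with "fx", "fy", "cx", "cy" (pixels), "k1" (the pictures are not rectified: a ray, as slopes to the right and down, at radius r is drawn at 1 + k1 r^2 times it, then the intrinsics apply), "world_from_camera" (4x4, takes a point from camera to world coordinates). Camera axes: x right, y up, looking along -z (the intrinsics and any distortion apply to the point x, -y, -z); pixel columns grow to the right and rows downward; lengths in mm; the calibration is good to about 2 mm. A picture is of the moment at which its call begins: read the wrist's pose just before it. camera_params takes no time and is no camera call; for the wrist camera it gives the pose at the moment of the call.
- job.job_done(): hands the job in, once; it reports no verdict.
The state is a dict: "t": time; "joints": joint angles; "qvel": joint speeds; "tau": joint torques, N m; "eef_pos": TCP position; "tcp_rot": TCP orientation; "ft_force": force on the tool from outside, world axes, zero at the start; "moment": the same for the moment, N m; "opening": opening from 0.0 (shut) to 1.0 (fully open).
Only numpy, scipy, OpenCV 4.12 (cv2) and the standard library are available. Lean on these libraries where they do the work, as an engineer would, in place of code of your own. Each camera call takes 0.05 s, during which the arm holds its last target.

## Working session

There is one attempt and no reset: what is moved stays moved. The work goes in short steps, Python scripts to look and compute and a shell command to move; the robot and the scene stay as the last step left them, time stands still between calls to the robot, and variables do not carry over. Pictures are saved under pics/ and viewed, and the job is handed in when it is done.

```bash
ls; mkdir -p pics; python3 - <<'E'
from cell import env, optics, job
import cv2
print(env.state())
for n in ("scene","side","wrist"):
    p=optics.camera_params(n); print(n,p)
    cv2.imwrite(f"pics/a_{n}.png",optics.read_camera(n)[:,:,::-1])
E
```

```text
pics
{'t': 0.0, 'joints': array([-1.40261402e+00,  4.91564307e-01,  1.55945455e+00, -1.99757237e-05,
        1.09166407e+00, -1.05601757e-01]), 'qvel': array([-0.00122908, -0.00028379, -0.00092586, -0.00095954, -0.00048524,
        0.00012926]), 'tau': array([-3.25188375e-05, -6.12640500e+01, -2.58177978e+01,  6.92064967e-02,
        4.81839781e-02, -8.83274083e-05]), 'eef_pos': array([ 168.96151899, -601.48187507,  214.05703229]), 'tcp_rot': array([-1.66015008,  1.56970591,  1.75523586]), 'ft_force': array([ 0.27489372, -0.73929842, -0.75854063]), 'moment': array([ 0.03443698,  0.02207171, -0.03531338]), 'opening': 0.9985006857438086}
scene {'fx': 431.9242190758062, 'fy': 431.9242190758062, 'cx': 281.13828353703803, 'cy': 205.99311296272782, 'k1': -0.11748003840172377, 'world_from_camera': array([[-8.61882808e-01,  3.20947952e-01, -3.92619966e-01,
         1.74846942e+01],
       [-5.07000463e-01, -5.61277192e-01,  6.54154755e-01,
         8.42750941e+02],
       [-1.04190030e-02,  7.62863242e-01,  6.46475923e-01,
         8.73913714e+02],
       [ 0.00000000e+00,  0.00000000e+00,  
[... 341 characters left out ...]
1,
        -6.94381684e+02],
       [ 1.53773144e-02,  7.71937558e-01,  6.35512349e-01,
         7.00963404e+02],
       [ 0.00000000e+00,  0.00000000e+00,  0.00000000e+00,
         1.00000000e+00]])}
wrist {'fx': 315.7968160488267, 'fy': 315.7968160488267, 'cx': 276.24176237732433, 'cy': 208.52673024154151, 'k1': 0.005280738846642866, 'world_from_camera': array([[ 2.70783448e-01,  9.24809206e-01,  2.67215748e-01,
         2.44399246e+02],
       [-9.62638604e-01,  2.60660634e-01,  7.33686034e-02,
        -5.80447848e+02],
       [-1.80066632e-03, -2.77099198e-01,  9.60839629e-01,
         3.82786523e+02],
       [ 0.00000000e+00,  0.00000000e+00,  0.00000000e+00,
         1.00000000e+00]])}
```

View pics/a_scene.png

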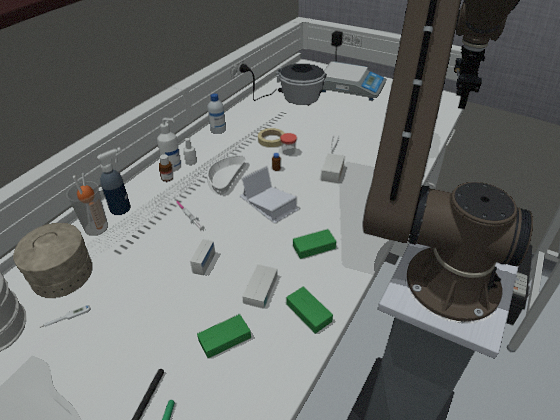

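View pics/a_side.png

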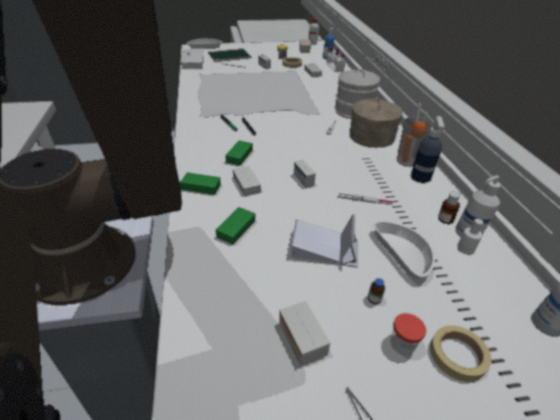

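View pics/a_wrist.png

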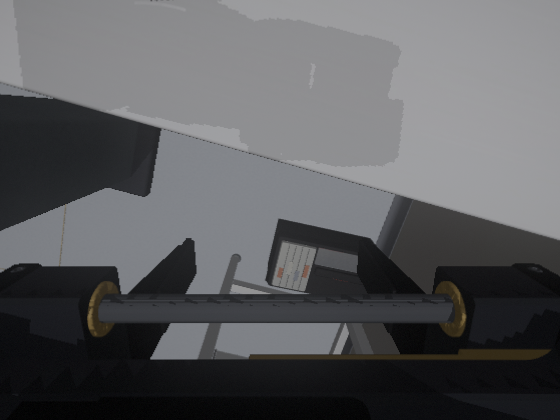

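The scene view shows the stand at (268,195), white boxes at (333,167), (262,285) and (203,256), and green decoys at (315,243), (309,309) and (224,335). In the side view the white boxes are at (303,330), (246,180) and (305,172). I'll check close crops before choosing.

```bash
python3 - <<'E'
import cv2,numpy as np
a=cv2.imread("pics/a_scene.png");b=cv2.imread("pics/a_side.png")
def c(im,x,y,w,h,s): return cv2.resize(im[y:y+h,x:x+w],None,fx=s,fy=s,interpolation=cv2.INTER_CUBIC)
cv2.imwrite("pics/c1.png",c(a,180,120,180,200,3)[:600])
cv2.imwrite("pics/c2.png",c(b,170,130,270,230,2.6)[:600])
E
```

```text
(no output)
```

View pics/c1.png

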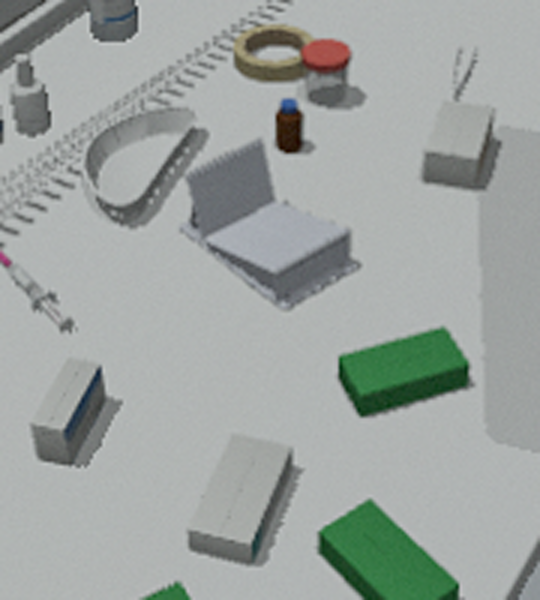

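View pics/c2.png

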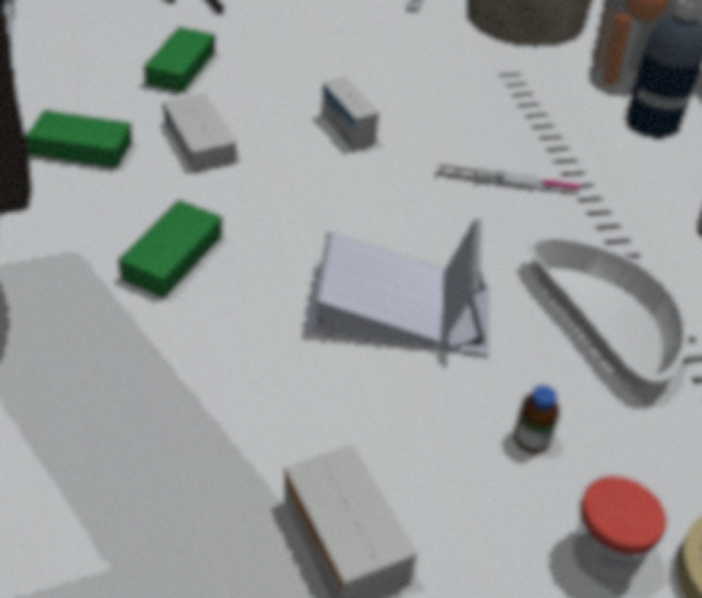

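Candidates:
- **Large carton:** the white box at side (303,330) / scene (333,167) has an orange stripe.
- **Flat carton:** the white box at scene (262,285) / side (246,180) has a teal end. The green boxes at scene (315,243), (309,309) and (224,335) are decoys.
- **Small carton:** the white box at scene (203,256) has a blue side, so it's the bystander.

Next, rough positions from both views.

```bash
cat > h.py <<'E'
import numpy as np,cv2
from cell import env,optics,job
def ray(P,uv):
    K=np.array([[P['fx'],0,P['cx']],[0,P['fy'],P['cy']],[0,0,1.]])
    n=cv2.undistortPoints(np.array(uv,float).reshape(-1,1,2),K,np.array([P['k1'],0,0,0.])).reshape(-1,2)
    W=np.array(P['world_from_camera']); d=np.c_[n[:,0],-n[:,1],-np.ones(len(n))]@W[:3,:3].T
    return W[:3,3],d/np.linalg.norm(d,axis=1,keepdims=True)
def onz(P,uv,z):
    o,d=ray(P,uv); return o+d*((z-o[2])/d[:,2])[:,None]
def tri(obs):
    A=np.zeros((3,3));b=np.zeros(3)
    L=[]
    for P,uv in obs:
        o,d=ray(P,[uv]);M=np.eye(3)-np.outer(d[0],d[0]);A+=M;b+=M@o;L.append((o,M))
    x=np.linalg.solve(A,b); return x,[round(float(np.linalg.norm(M@(x-o))),1) for o,M in L]
def proj(P,X):
    W=np.array(P['world_from_camera']);c=(np.atleast_2d(X)-W[:3,3])@W[:3,:3]
    K=np.array([[P['fx'],0,P['cx']],[0,P['fy'],P['cy']],[0,0,1.]])
    return cv2.projectPoints(np.c_[c[:,0],-c[:,1],-c[:,2]].reshape(-1,1,3),np.zeros(3),np.zeros(3),K,np.array([P['k1'],0,0,0.]))[0].reshape(-1,2)
def st():
    s=env.state();print('t',round(s['t'],2),'pos',s['eef_pos'].round(1),'rot',s['tcp_rot'].round(3),'F',s['ft_force'].round(1),'op',round(s['opening'],3),'j',s['joints'].round(2));return s
E
python3 - <<'E'
from h import *
S=optics.camera_params('scene');D=optics.camera_params('side')
print('large top',onz(S,[(335,160)],45),onz(D,[(304,323)],45))
print('flat top',onz(S,[(262,282)],30),onz(D,[(246,178)],30))
sc=lambda x,y:(180+x/3,120+y/3); sd=lambda x,y:(170+x/2.6,130+y/2.6)
for n,a,b in [('bs top L',sc(187,178),sd(477,221)),('bs top R',sc(262,141),sd(446,300)),('hi 1',sc(277,270),sd(330,234)),('hi 2',sc(350,232),sd(318,300))]:
    print(n,tri([(S,a),(D,b)]))
st()
E
```

```text
large top [[ 484.5495125  -295.38488624   45.        ]] [[ 486.57625752 -273.52546969   45.        ]]
flat top [[422.00648595 267.25236902  30.        ]] [[425.4943101  260.93465813  30.        ]]
bs top L (array([668.97368179, -10.42891332,  80.98995391]), [1.7, 1.7])
bs top R (array([ 622.05013687, -100.39678716,   79.18318382]), [11.2, 11.2])
hi 1 (array([535.42019879,  31.77168293,  44.45168715]), [0.8, 0.8])
hi 2 (array([504.21145564, -57.30044271,  42.93351359]), [2.2, 2.2])
t 0.15 pos [ 169.  -601.5  214.2] rot [-1.683  1.57   1.733] F [-0.3 -0.3  0.8] op 0.998 j [-1.4   0.49  1.56  0.    1.09 -0.11]
```

```bash
python3 - <<'E'
from h import *
S=optics.camera_params('scene');D=optics.camera_params('side')
sc=lambda x,y:(180+x/3,120+y/3); sd=lambda x,y:(170+x/2.6,130+y/2.6)
def show(n,q,L):
    q=q[:,:2]; e=np.roll(q,-1,0)-q
    print(n,'ctr',q.mean(0).round(1),'len',np.linalg.norm(e,axis=1).round(),'ang',(np.degrees(np.arctan2(e[:,1],e[:,0]))%180).round(1))
show('large side',onz(D,[sd(*p) for p in [(285,468),(352,445),(413,555),(345,588)]],45),0)
show('large scene',onz(S,[sc(*p) for p in [(440,102),(494,110),(478,160),(424,153)]],45),0)
show('flat side',onz(D,[sd(*p) for p in [(163,103),(205,93),(237,147),(192,160)]],30),0)
show('flat scene',onz(S,[sc(*p) for p in [(236,436),(293,448),(250,548),(189,532)]],30),0)
s=env.state()
from scipy.spatial.transform import Rotation as R
print(R.from_euler('xyz',s['tcp_rot']).as_matrix().round(3))
E
```

```text
large side ctr [ 484.3 -281.1] len [ 59. 103.  57. 108.] ang [ 13.6 102.6  18.  103.4]
large scene ctr [ 481.4 -273. ] len [ 63. 101.  59. 104.] ang [ 14.7 104.1  17.2 106.1]
flat side ctr [427. 261.] len [ 55. 119.  56. 121.] ang [ 16.  101.7  18.3 101.2]
flat scene ctr [422.6 271.7] len [ 52. 111.  53. 109.] ang [ 14.5 102.8  12.5 102.3]
[[-0.     0.27  -0.963]
 [ 0.001 -0.963 -0.27 ]
 [-1.    -0.001 -0.   ]]
```

Rough results: the large carton is near (483,-277) with its long axis at about 104°. The flat carton is near (425,266) at about 102°. The stand's yaw is about -19°. I'll move above the large carton for a close wrist view.

```bash
python3 -m handwheel '[{"travel":[25,28,0],"roll":8},{"travel":[50,56,10],"roll":16},{"travel":[80,84,20],"roll":24},{"travel":[110,112,30],"roll":32},{"travel":[140,140,30],"roll":40},{"travel":[170,170,30],"roll":48},{"travel":[200,200,30],"roll":56},{"travel":[230,230,30],"roll":64}]' && python3 -m handwheel '[{"travel":[25,28,0],"roll":8},{"travel":[50,56,0],"roll":16},{"travel":[84,96,0],"roll":25},{"travel":[84,96,0],"roll":25},{"travel":[84,96,0],"roll":25}]'; python3 - <<'E'
from h import *
st(); cv2.imwrite("pics/w1.png",optics.read_camera('wrist')[:,:,::-1])
E
```

```text
t: 0.95
eef_pos: [400.0, -370.3, 244.6]
tcp_rot: [3.138, 1.571, 1.392]
ft_force: [-0.3, 0.7, -0.0]
opening: 0.999
t: 1.45
eef_pos: [483.5, -274.8, 244.4]
tcp_rot: [-2.269, 1.57, 2.702]
ft_force: [0.4, -1.1, 1.0]
opening: 0.998
t 1.45 pos [ 483.5 -274.8  244.4] rot [-2.269  1.57   2.702] F [ 0.4 -1.1  1. ] op 0.998 j [-0.64  0.36  1.69 -0.    1.09 -0.89]
```

View pics/w1.png

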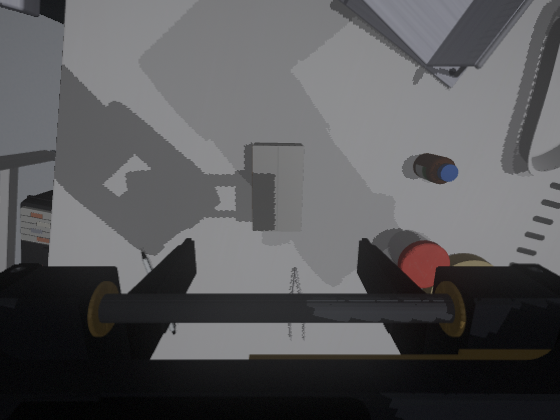

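The wrist picture shows the large carton with its top at about columns 252–303, rows 148–231, and the tweezers, vial and red-capped cup clear of it. I'll crop in for its corners.

```bash
python3 - <<'E'
from h import *
im=cv2.imread("pics/w1.png")[125:250,220:345]
cv2.imwrite("pics/w1c.png",cv2.resize(im,None,fx=4.8,fy=4.8,interpolation=cv2.INTER_CUBIC))
E
```

```text
(no output)
```

View pics/w1c.png

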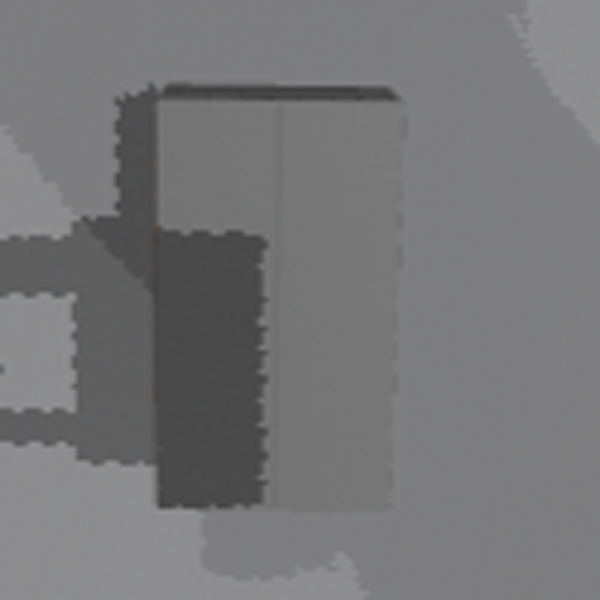

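```bash
python3 - <<'E'
from h import *
P=optics.camera_params('wrist')
q=onz(P,[(220+x/4.8-.5+.1,125+y/4.8-.4) for x,y in [(158,101),(402,101),(390,510),(157,508)]],45)[:,:2]
e=np.roll(q,-1,0)-q
print(q.round(1),q.mean(0).round(1),np.linalg.norm(e,axis=1).round(1),(np.degrees(np.arctan2(e[:,1],e[:,0]))%180).round(1))
from scipy.spatial.transform import Rotation as R
s=env.state();y=R.from_euler('xyz',s['tcp_rot']).as_matrix()[:,1];print('jaw',np.degrees(np.arctan2(y[1],y[0])))
print('tcp px',proj(P,[s['eef_pos']]))
E
```

```text
[[ 444.5 -236.6]
 [ 500.9 -221.8]
 [ 526.6 -322.4]
 [ 468.4 -337.1]] [ 485.1 -279.5] [ 58.3 103.8  60.1 103.3] [ 14.7 104.3  14.2 103.4]
jaw 14.666546130546863
tcp px [[276.06534697 257.76530882]]
```

Large carton: centre (485.1,-279.5), width axis 14.3°, jaw axis 14.7°, so they match well. Descending to TCP z≈13 to grasp above mid-height.

```bash
python3 -m handwheel '[{"travel":[1.6,-4.7,-45],"roll":0},{"travel":[1.6,-4.7,-90],"roll":0},{"travel":[1.6,-4.7,-135],"roll":0},{"travel":[1.6,-4.7,-180],"roll":0},{"travel":[1.6,-4.7,-210],"roll":0},{"travel":[1.6,-4.7,-231.5],"roll":0},{"travel":[1.6,-4.7,-231.5],"roll":0}]' && python3 -m handwheel '[{"travel":[0,0,0],"roll":0},{"travel":[0,0,0],"roll":0},{"travel":[0,0,0],"roll":0},{"travel":[0,0,0],"roll":0},{"travel":[0,0,0],"roll":0},{"travel":[0,0,0],"roll":0}]' 1
```

```text
t: 2.2
eef_pos: [482.6, -280.9, 10.7]
tcp_rot: [-2.465, 1.566, 2.5]
ft_force: [0.6, 0.1, 1.0]
opening: 1.003
t: 2.8
eef_pos: [484.9, -280.5, 13.8]
tcp_rot: [0.74, 1.57, -0.574]
ft_force: [-1.2, 0.7, 6.3]
opening: 0.628
```

Grasped: opening 0.628 is about 60 mm. I'll lift and carry it beside the stand, turned so the wrist camera sees the stand clear of the carton.

```bash
python3 -m handwheel '[{"travel":[0,0,30],"roll":0},{"travel":[0,0,75],"roll":0},{"travel":[0,0,120],"roll":0},{"travel":[10,20,160],"roll":0},{"travel":[40,45,190],"roll":0},{"travel":[60,80,210],"roll":0},{"travel":[75,105,210],"roll":0},{"travel":[75,105,210],"roll":0}]'; python3 -m handwheel '[{"travel":[0,0,0],"roll":0}]'; python3 - <<'E'
from h import *
P=optics.camera_params('wrist'); im=optics.read_camera('wrist'); st(); cv2.imwrite("pics/w2.png",im[:,:,::-1])
np.save('w2P.npy',P,allow_pickle=True)
E
```

```text
t: 3.6
eef_pos: [560.8, -172.7, 223.7]
tcp_rot: [1.329, 1.57, 0.017]
ft_force: [-0.6, 0.2, 0.2]
opening: 0.627
t: 3.7
eef_pos: [559.4, -175.0, 222.8]
tcp_rot: [-2.016, 1.57, 2.954]
ft_force: [0.0, -0.8, -1.7]
opening: 0.628
t 3.75 pos [ 559.2 -175.6  222.7] rot [-2.017  1.57   2.952] F [-0.5 -0.3 -0.7] op 0.627 j [-0.42  0.43  1.65 -0.    1.07 -0.67]
```

View pics/w2.png

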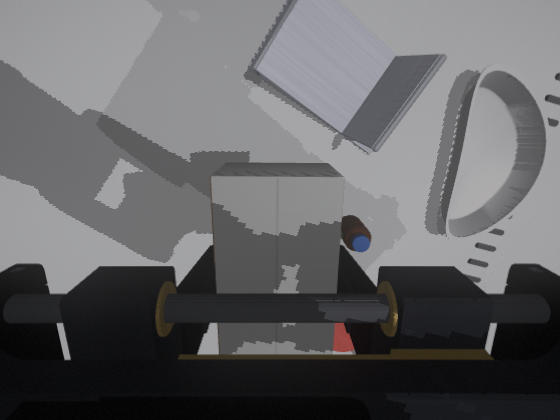

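The stand's deck, from (262,70) to (345,135), and its backstop top edge, from (440,57) to (372,150), are visible. The top corner is cut off, so I'll shift +35 in y.

```bash
python3 -m handwheel '[{"travel":[0,20,10],"roll":0},{"travel":[0,38,20],"roll":0},{"travel":[0,38,20],"roll":0},{"travel":[0,38,20],"roll":0},{"travel":[0,38,20],"roll":0}]'; python3 - <<'E'
from h import *
P=optics.camera_params('wrist'); im=optics.read_camera('wrist'); st(); cv2.imwrite("pics/w3.png",im[:,:,::-1])
np.save('w3P.npy',P,allow_pickle=True)
cv2.imwrite("pics/w3c.png",cv2.resize(im[0:220,230:490,::-1],None,fx=2.7,fy=2.7,interpolation=cv2.INTER_CUBIC))
E
```

```text
t: 4.25
eef_pos: [559.4, -138.0, 242.9]
tcp_rot: [-1.674, 1.571, -2.989]
ft_force: [0.4, -0.1, -0.8]
opening: 0.628
t 4.3 pos [ 559.4 -138.   242.8] rot [-1.954  1.57   3.014] F [-0.1  0.  -0.7] op 0.63 j [-0.36  0.39  1.64 -0.    1.1  -0.61]
```

View pics/w3c.png

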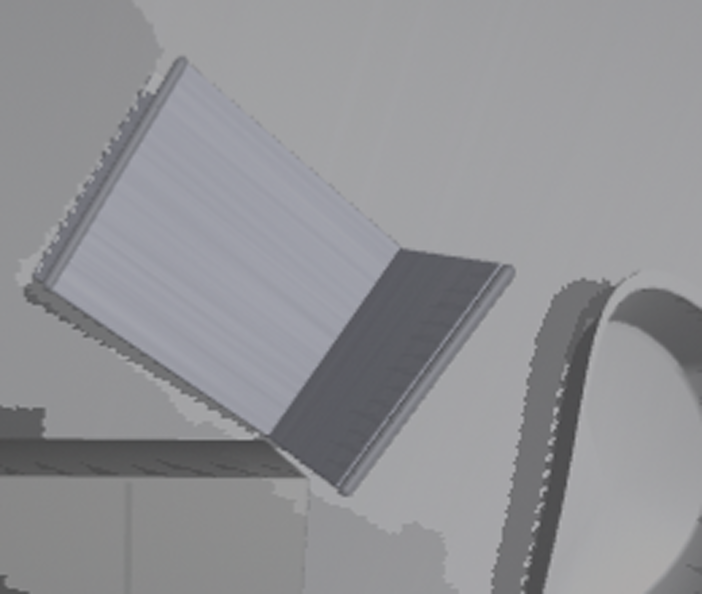

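```bash
python3 - <<'E'
from h import *
P=np.load('w3P.npy',allow_pickle=True).item()
f=lambda x,y:(230+x/2.7-.3,y/2.7-.3)
S=optics.camera_params('scene')
c=onz(P,[f(270,437),f(400,248)],14)
h=onz(P,[f(48,289),f(184,62)],46)
b=onz(P,[f(343,488),f(508,268)],86.4)
for n,q in(('corner',c),('high',h),('bstop',b)):
    e=q[1]-q[0];print(n,q[:,:2].round(1).tolist(),'mid',q.mean(0).round(1),'len',np.linalg.norm(e).round(1),'ang',np.degrees(np.arctan2(e[1],e[0])).round(1))
v=c.mean(0)-h.mean(0);print('slope dir',v.round(1),np.linalg.norm(v),np.degrees(np.arctan2(v[1],v[0])))
w=b.mean(0)-h.mean(0);print(np.degrees(np.arctan2(w[1],w[0])))
E
```

```text
corner [[617.9, -96.4], [648.3, -3.1]] mid [633.1 -49.7  14. ] len 98.1 ang 72.0
high [[506.0, -59.1], [537.3, 34.1]] mid [521.6 -12.5  46. ] len 98.3 ang 71.4
bstop [[636.9, -101.8], [668.4, -10.5]] mid [652.6 -56.1  86.4] len 96.6 ang 71.0
slope dir [111.4 -37.3 -32. ] 121.79597416110593 -18.501355615638904
-18.44399334037059
```

Stand: corner mid ≈ (634,-50,14), slope direction yaw ≈ -18.5°, across-deck axis 71.5°. Moving above the deck with a gap and turning +57°.

```bash
python3 -m handwheel '[{"travel":[5,20,0],"roll":8},{"travel":[10,40,0],"roll":16},{"travel":[15,60,0],"roll":24},{"travel":[20,80,-20],"roll":32},{"travel":[24,95,-50],"roll":40},{"travel":[27.2,103.9,-80],"roll":48},{"travel":[27.2,103.9,-110],"roll":56.9},{"travel":[27.2,103.9,-140],"roll":56.9}]'; python3 -m handwheel '[{"travel":[0,0,0],"roll":0},{"travel":[0,0,0],"roll":0},{"travel":[0,0,0],"roll":0}]'; python3 - <<'E'
from h import *
from scipy.spatial.transform import Rotation as R
s=st();y=R.from_euler('xyz',s['tcp_rot']).as_matrix()[:,1];print('jaw',np.degrees(np.arctan2(y[1],y[0])))
for n in ('scene','side'):
    im=optics.read_camera(n)[:,:,::-1]; x,y=(200,120) if n=='scene' else (250,160)
    cv2.imwrite(f"pics/d_{n}.png",cv2.resize(im[y:y+130,x:x+150],None,fx=4,fy=4,interpolation=cv2.INTER_CUBIC))
E
```

```text
t: 5.1
eef_pos: [586.8, -33.6, 101.7]
tcp_rot: [3.118, 1.571, 2.802]
ft_force: [0.6, -0.4, -1.4]
opening: 0.63
t: 5.4
eef_pos: [587.6, -33.9, 104.6]
tcp_rot: [0.196, 1.569, -0.126]
ft_force: [-0.3, -0.0, -1.0]
opening: 0.63
t 5.4 pos [587.6 -33.9 104.6] rot [ 0.196  1.569 -0.126] F [-0.3 -0.  -1. ] op 0.63 j [-0.17  0.57  1.76  0.    0.81 -1.42]
jaw 71.53664595572553
```

View pics/d_side.png

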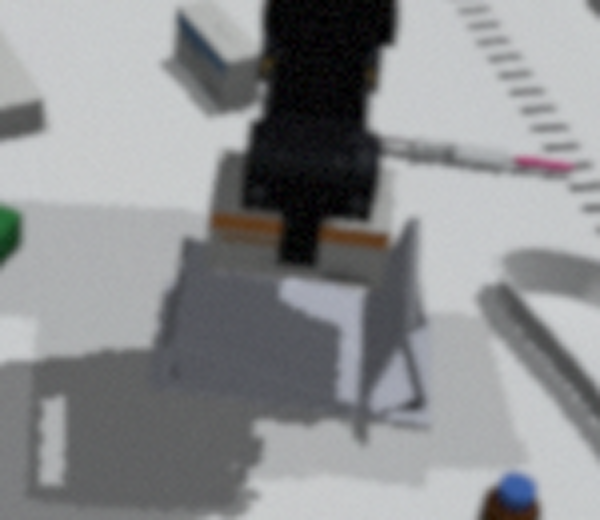

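View pics/d_scene.png

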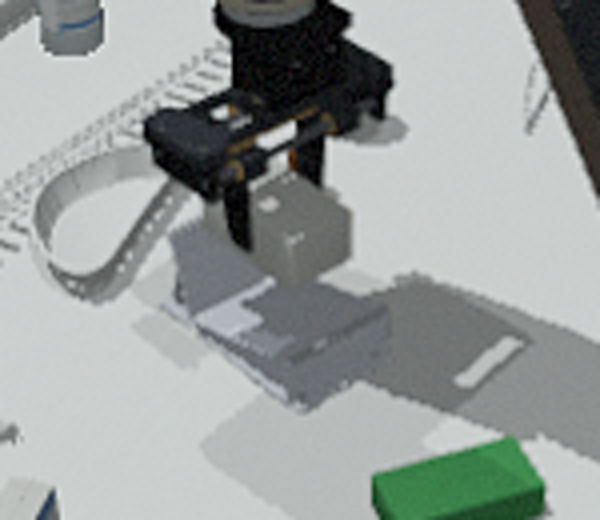

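The carton hangs level over the deck and in line with it. I'll lower it to just above contact, then continue in small steps.

```bash
python3 -m handwheel '[{"travel":[-1,0,-20],"roll":0},{"travel":[-1,0,-35],"roll":0},{"travel":[-1,0,-45],"roll":0},{"travel":[-1,0,-45],"roll":0},{"travel":[-1,0,-45],"roll":0}]'; python3 -m handwheel '[{"travel":[0,0,-3],"roll":0},{"travel":[0,0,-6],"roll":0},{"travel":[0,0,-6],"roll":0}]';python3 -m handwheel '[{"travel":[0,0,-2],"roll":0},{"travel":[0,0,-4],"roll":0},{"travel":[0,0,-4],"roll":0}]'
```

```text
t: 6.0
eef_pos: [586.2, -33.6, 58.8]
tcp_rot: [0.292, 1.57, -0.03]
ft_force: [0.5, -0.1, -0.3]
opening: 0.632
t: 6.3
eef_pos: [587.2, -33.7, 53.2]
tcp_rot: [0.225, 1.567, -0.097]
ft_force: [3.2, -0.0, 3.5]
opening: 0.627
t: 6.6
eef_pos: [588.2, -34.0, 49.8]
tcp_rot: [0.175, 1.565, -0.147]
ft_force: [6.3, -0.8, 6.4]
opening: 0.631
```

```bash
python3 -m handwheel '[{"travel":[0,0,-2],"roll":0},{"travel":[0,0,-4],"roll":0},{"travel":[0,0,-4],"roll":0}]';python3 -m handwheel '[{"travel":[0,0,-2],"roll":0},{"travel":[0,0,-3],"roll":0},{"travel":[0,0,-3],"roll":0}]'; python3 - <<'E'
from h import *
for n in ('scene','side'):
    im=optics.read_camera(n)[:,:,::-1]; x,y=(200,120) if n=='scene' else (250,160)
    cv2.imwrite(f"pics/e_{n}.png",cv2.resize(im[y:y+130,x:x+150],None,fx=4,fy=4,interpolation=cv2.INTER_CUBIC))
E
```

```text
t: 6.9
eef_pos: [588.7, -34.2, 46.0]
tcp_rot: [0.16, 1.563, -0.161]
ft_force: [8.9, -1.9, 8.5]
opening: 0.627
t: 7.2
eef_pos: [588.9, -34.2, 43.1]
tcp_rot: [0.159, 1.563, -0.163]
ft_force: [8.1, -0.8, 8.2]
opening: 0.628
```

View pics/e_side.png

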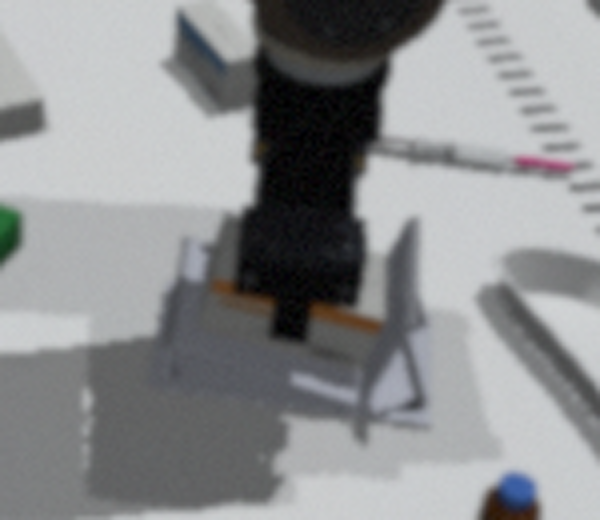

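View pics/e_scene.png

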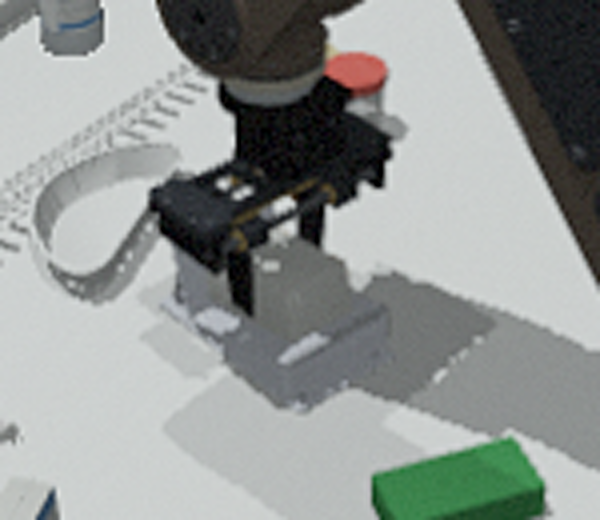

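The carton is pivoting onto the slope as intended, with about 8 N. I'll finish lowering, then push down the slope toward the backstop.

```bash
python3 -m handwheel '[{"travel":[0,0,-1.5],"roll":0},{"travel":[0,0,-2.5],"roll":0},{"travel":[0,0,-2.5],"roll":0}]';python3 -m handwheel '[{"travel":[1.9,-0.6,-0.5],"roll":0},{"travel":[2.8,-0.9,-0.8],"roll":0},{"travel":[2.8,-0.9,-0.8],"roll":0}]';python3 -m handwheel '[{"travel":[1.9,-0.6,-0.5],"roll":0},{"travel":[2.8,-0.9,-0.8],"roll":0},{"travel":[2.8,-0.9,-0.8],"roll":0}]'
```

```text
t: 7.6
eef_pos: [589.0, -34.3, 40.6]
tcp_rot: [0.158, 1.563, -0.164]
ft_force: [8.1, -2.6, 8.0]
opening: 0.628
t: 7.9
eef_pos: [589.5, -34.5, 39.0]
tcp_rot: [0.285, 1.568, -0.036]
ft_force: [1.0, 1.7, 7.7]
opening: 0.626
t: 8.2
eef_pos: [591.5, -35.2, 37.9]
tcp_rot: [0.753, 1.57, 0.432]
ft_force: [-1.7, 0.7, 7.5]
opening: 0.631
```

```bash
python3 -m handwheel '[{"travel":[1.9,-0.6,-0.5],"roll":0},{"travel":[2.8,-0.9,-0.8],"roll":0},{"travel":[2.8,-0.9,-0.8],"roll":0}]';python3 - <<'E'
from h import *
for n in ('scene','side'):
    im=optics.read_camera(n)[:,:,::-1]; x,y=(200,120) if n=='scene' else (280,190)
    cv2.imwrite(f"pics/f_{n}.png",cv2.resize(im[y:y+90,x:x+100],None,fx=6,fy=6,interpolation=cv2.INTER_CUBIC))
E
```

```text
t: 8.5
eef_pos: [591.9, -35.4, 37.1]
tcp_rot: [-3.1, 1.566, 2.862]
ft_force: [-12.1, 4.3, 15.9]
opening: 0.631
```

View pics/f_side.png

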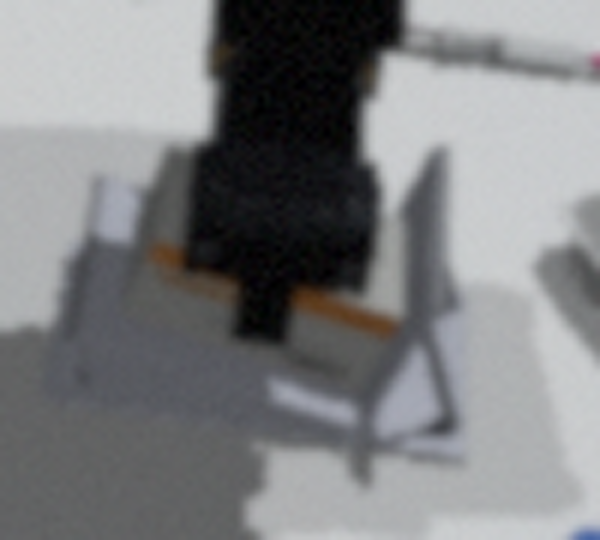

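Contact with the backstop: Fx is -12 N, and the carton looks flat on the deck. Release and lift, then inspect.

```bash
python3 -m handwheel '[{"travel":[0,0,0],"roll":0},{"travel":[0,0,0],"roll":0},{"travel":[0,0,0],"roll":0},{"travel":[0,0,0],"roll":0},{"travel":[0,0,0],"roll":0}]' -1; python3 -m handwheel '[{"travel":[0,0,20],"roll":0},{"travel":[0,0,60],"roll":0},{"travel":[0,0,105],"roll":0},{"travel":[20,-5,150],"roll":0},{"travel":[50,-15,190],"roll":0},{"travel":[80,-27,190],"roll":0},{"travel":[80,-27,190],"roll":0},{"travel":[80,-27,190],"roll":0}]';python3 - <<'E'
from h import *
P=optics.camera_params('wrist'); im=optics.read_camera('wrist'); st(); cv2.imwrite("pics/w4.png",im[:,:,::-1])
np.save('w4P.npy',P,allow_pickle=True)
for n in ('scene','side'):
    im=optics.read_camera(n)[:,:,::-1]; x,y=(220,150) if n=='scene' else (280,190)
    cv2.imwrite(f"pics/g_{n}.png",cv2.resize(im[y:y+90,x:x+100],None,fx=6,fy=6,interpolation=cv2.INTER_CUBIC))
E
```

```text
t: 9.1
eef_pos: [594.3, -36.3, 36.2]
tcp_rot: [1.297, 1.571, 0.976]
ft_force: [1.2, 1.1, 0.7]
opening: 0.976
t: 9.9
eef_pos: [674.0, -63.3, 225.4]
tcp_rot: [-3.123, 1.569, 2.838]
ft_force: [-0.6, -0.5, -0.0]
opening: 1.001
t 9.95 pos [673.5 -63.1 225.4] rot [-3.095  1.569  2.866] F [-1.2 -1.1 -0.2] op 1.0 j [-0.19  0.56  1.41  0.    1.18 -1.44]
```

View pics/w4.png

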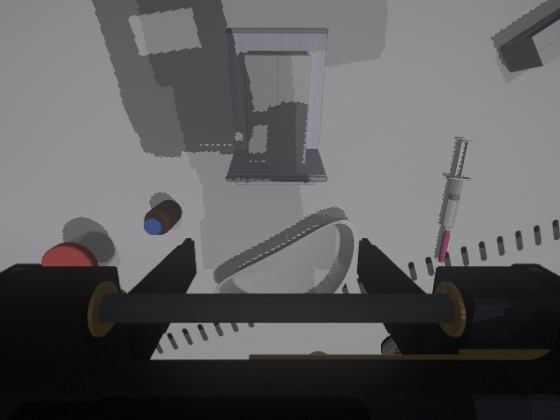

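View pics/g_side.png

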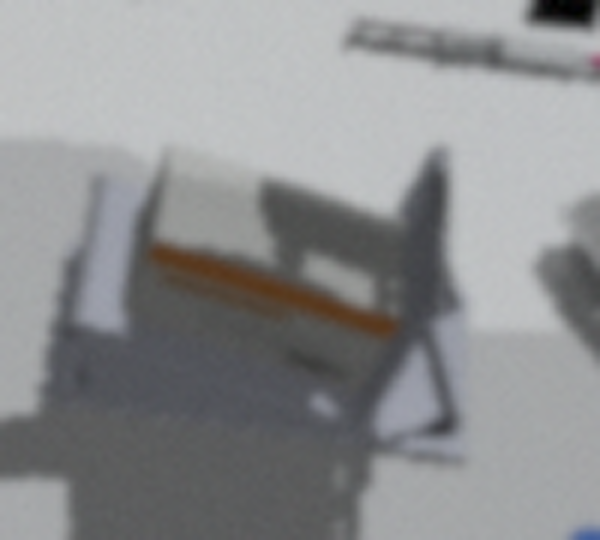

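The large carton sits flat on the deck, its top at columns 245–310 against the deck's 228–327. Zooming in for centring and seating.

```bash
python3 - <<'E'
from h import *
im=cv2.imread("pics/w4.png")
cv2.imwrite("pics/w4c.png",cv2.resize(im[20:190,200:355],None,fx=3.5,fy=3.5,interpolation=cv2.INTER_CUBIC))
E
```

```text
(no output)
```

View pics/w4c.png

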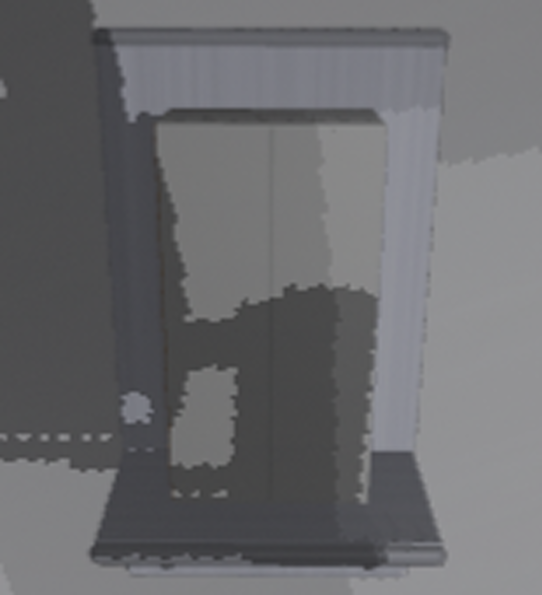

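```bash
cat >> h.py <<'E'
def standT(cx=634.,cy=-50.,yaw=-18.5):
    from scipy.spatial.transform import Rotation as R
    M=R.from_euler('xyz',[0,15,yaw],degrees=True).as_matrix()  # x down slope
    return np.array([cx,cy,14.]),M
def stand_on(P,uv,axis,val):
    c,M=standT(); o,d=ray(P,uv); o=(o-c)@M; d=d@M
    return o+d*((val-o[axis])/d[:,axis])[:,None]
E
python3 - <<'E'
from h import *
P=np.load('w4P.npy',allow_pickle=True).item()
f=lambda x,y:(200+x/3.5-.36,20+y/3.5-.36)
print('deck high',stand_on(P,[f(101,43),f(445,43)],2,0).round(1))
print('corner line',stand_on(P,[f(121,452),f(413,452)],2,0).round(1))
print('bs top',stand_on(P,[f(93,552),f(444,552)],0,0).round(1))
print('carton top hi',stand_on(P,[f(157,124),f(385,124)],2,45).round(1))
print('carton top lo',stand_on(P,[f(170,501),f(369,501)],2,45).round(1))
E
```

```text
deck high [[-121.6  -47.1    0. ]
 [-121.8   50.1    0. ]]
corner line [[ -0.8 -49.6   0. ]
 [ -0.9  49.4   0. ]]
bs top [[  0.  -48.7  77.2]
 [  0.   49.5  76.9]]
carton top hi [[-105.1  -28.2   45. ]
 [-105.2   30.    45. ]]
carton top lo [[ -1.8 -29.5  45. ]
 [ -1.9  30.9  45. ]]
```

Seated and centred: the low end is against the backstop and the y offset is about 0.8 mm. Now above the flat carton.

```bash
python3 -m handwheel '[{"travel":[-22,28,5],"roll":-8},{"travel":[-50,64,10],"roll":-16},{"travel":[-78,100,15],"roll":-24},{"travel":[-106,136,20],"roll":-32},{"travel":[-134,174,20],"roll":-40},{"travel":[-162,212,20],"roll":-48},{"travel":[-190,250,20],"roll":-56},{"travel":[-218,288,20],"roll":-57.5}]'; python3 -m handwheel '[{"travel":[-15,20,0],"roll":0},{"travel":[-30,41,0],"roll":0},{"travel":[-30,41,0],"roll":0},{"travel":[-30,41,0],"roll":0},{"travel":[-30,41,0],"roll":0}]';python3 - <<'E'
from h import *
P=optics.camera_params('wrist'); im=optics.read_camera('wrist'); st(); cv2.imwrite("pics/w5.png",im[:,:,::-1])
np.save('w5P.npy',P,allow_pickle=True)
E
```

```text
t: 10.85
eef_pos: [454.2, 225.9, 246.4]
tcp_rot: [1.702, 1.571, 0.372]
ft_force: [-0.0, -0.2, 0.2]
opening: 1.0
t: 11.35
eef_pos: [426.4, 265.2, 246.3]
tcp_rot: [0.75, 1.571, -0.576]
ft_force: [-0.3, -0.6, 0.1]
opening: 1.002
t 11.4 pos [426.6 265.1 246.2] rot [ 0.487  1.571 -0.839] F [-0.6  0.6  0. ] op 1.003 j [ 0.42  0.28  1.81 -0.    1.05  0.18]
```

View pics/w5.png

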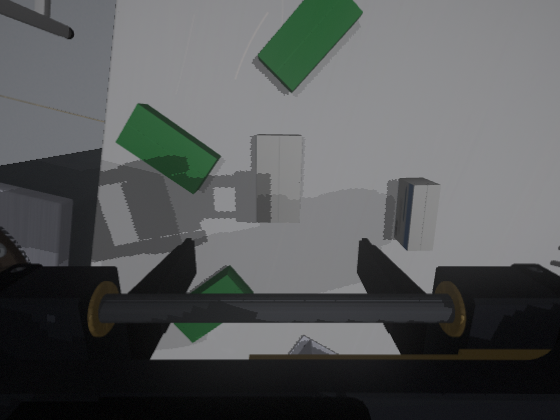

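The flat carton's top is at about (252–303, 135–222). Green decoys lie at (170,148), (310,40) and (213,302), and the small carton is at (416,213). Measuring its corners.

```bash
python3 - <<'E'
from h import *
im=cv2.imread("pics/w5.png")[115:240,220:345]
cv2.imwrite("pics/w5c.png",cv2.resize(im,None,fx=4.8,fy=4.8,interpolation=cv2.INTER_CUBIC))
E
```

```text
(no output)
```

View pics/w5c.png

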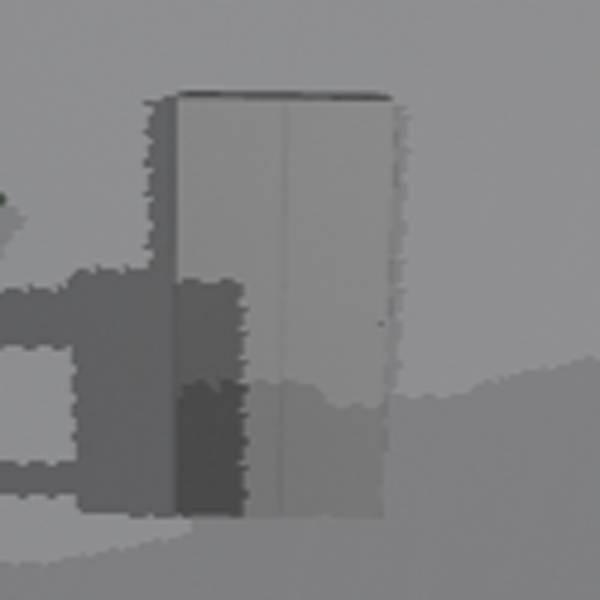

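```bash
python3 - <<'E'
from h import *
P=np.load('w5P.npy',allow_pickle=True).item()
q=onz(P,[(220+x/4.8-.4,115+y/4.8-.4) for x,y in [(179,97),(394,99),(384,516),(177,513)]],30)[:,:2]
e=np.roll(q,-1,0)-q; c=q.mean(0)
print(q.round(1),c.round(1),np.linalg.norm(e,axis=1).round(1),(np.degrees(np.arctan2(e[:,1],e[:,0]))%180).round(1))
from scipy.spatial.transform import Rotation as R
s=env.state();y=R.from_euler('xyz',s['tcp_rot']).as_matrix()[:,1];print('jaw',np.degrees(np.arctan2(y[1],y[0])), (c-s['eef_pos'][:2]).round(1),s['eef_pos'])
g=onz(P,[(220,158),(196,192),(228,266),(255,292),(402,240)],0)[:,:2]-c
J=y[:2];K=np.array([-J[1],J[0]]);print(np.c_[g@J,g@K].round())
E
```

```text
[[389.9 316.6]
 [441.7 329.1]
 [467.9 223.5]
 [414.  210.8]] [428.4 270. ] [ 53.2 108.8  55.4 108.4] [ 13.6 104.   13.2 102.8]
jaw 14.036222426279883 [1.8 4.9] [426.59385312 265.07335785 246.23517708]
[[ -76.   23.]
 [-111.  -22.]
 [ -72. -132.]
 [ -34. -174.]
 [ 174.  -91.]]
```

Flat carton: centre (428.4,270.0), width axis 13.5°. The green decoys are clear of the fingers (nearest 76 mm along the jaw axis). I'll grasp at TCP z≈6 so the fingertips stay above the large carton when I stack.

```bash
python3 -m handwheel '[{"travel":[1.8,5.4,-45],"roll":-0.5},{"travel":[1.8,5.4,-90],"roll":-0.5},{"travel":[1.8,5.4,-135],"roll":-0.5},{"travel":[1.8,5.4,-180],"roll":-0.5},{"travel":[1.8,5.4,-215],"roll":-0.5},{"travel":[1.8,5.4,-232],"roll":-0.5},{"travel":[1.8,5.4,-240],"roll":-0.5},{"travel":[1.8,5.4,-240],"roll":-0.5}]' && python3 -m handwheel '[{"travel":[0,0,0],"roll":0},{"travel":[0,0,0],"roll":0},{"travel":[0,0,0],"roll":0},{"travel":[0,0,0],"roll":0},{"travel":[0,0,0],"roll":0},{"travel":[0,0,0],"roll":0}]' 1
```

```text
t: 12.2
eef_pos: [428.2, 270.6, 5.6]
tcp_rot: [-1.345, 1.569, -2.679]
ft_force: [-0.5, 0.4, -0.8]
opening: 0.997
t: 12.8
eef_pos: [428.1, 271.2, 6.5]
tcp_rot: [1.72, 1.57, 0.386]
ft_force: [-0.6, -0.2, 3.1]
opening: 0.577
```

```bash
python3 -m handwheel '[{"travel":[0,0,30],"roll":0},{"travel":[0,0,75],"roll":0},{"travel":[0,0,120],"roll":0},{"travel":[12,-22,160],"roll":8},{"travel":[30,-56,180],"roll":16},{"travel":[50,-94,180],"roll":24},{"travel":[70,-132,180],"roll":32},{"travel":[90,-170,180],"roll":40}]'; python3 -m handwheel '[{"travel":[18,-34,0],"roll":8},{"travel":[36,-68,0],"roll":16},{"travel":[54,-102,0],"roll":18},{"travel":[72.5,-136,0],"roll":18},{"travel":[72.5,-136,-20],"roll":18},{"travel":[72.5,-136,-45],"roll":18},{"travel":[72.5,-136,-45],"roll":18},{"travel":[72.5,-136,-45],"roll":18}]'; python3 - <<'E'
from h import *
from scipy.spatial.transform import Rotation as R
s=st();y=R.from_euler('xyz',s['tcp_rot']).as_matrix()[:,1];print('jaw',np.degrees(np.arctan2(y[1],y[0])))
for n in ('scene','side'):
    im=optics.read_camera(n)[:,:,::-1]; x,y=(200,110) if n=='scene' else (260,150)
    cv2.imwrite(f"pics/i_{n}.png",cv2.resize(im[y:y+130,x:x+150],None,fx=4,fy=4,interpolation=cv2.INTER_CUBIC))
E
```

```text
t: 13.6
eef_pos: [518.4, 99.7, 186.5]
tcp_rot: [0.973, 1.57, 0.343]
ft_force: [0.5, -0.3, -0.8]
opening: 0.577
t: 14.4
eef_pos: [590.4, -34.7, 141.4]
tcp_rot: [-3.119, 1.57, 2.843]
ft_force: [-0.3, 0.3, -0.5]
opening: 0.578
t 14.4 pos [590.4 -34.7 141.4] rot [-3.119  1.57   2.843] F [-0.3  0.3 -0.5] op 0.578 j [-0.17  0.53  1.72  0.    0.9  -1.42]
jaw 71.58944759483187
```

View pics/i_side.png

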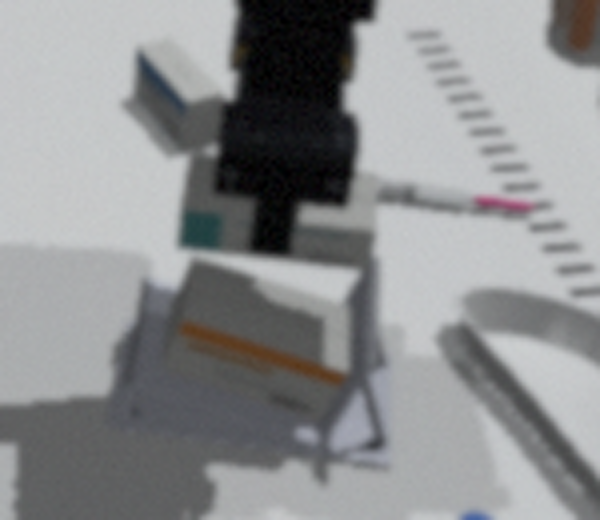

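View pics/i_scene.png

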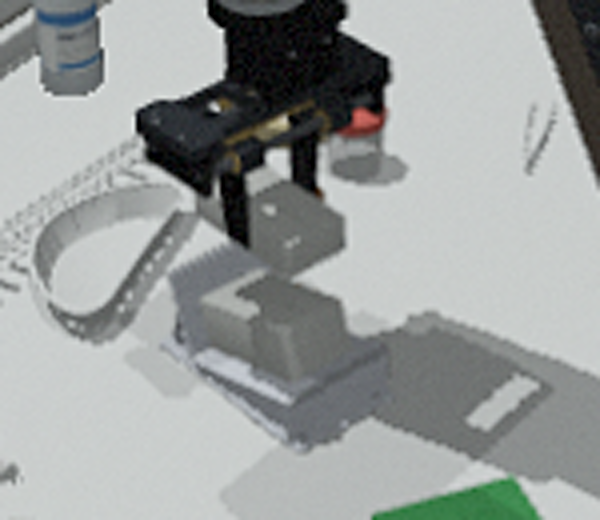

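Both views show the flat carton (teal patch) level and lined up above the large one. I'll descend to just above contact, then lower with a down-slope component so the large carton isn't dragged up the slope.

```bash
python3 -m handwheel '[{"travel":[0,0,-20],"roll":0},{"travel":[0,0,-35],"roll":0},{"travel":[0,0,-46],"roll":0},{"travel":[0,0,-46],"roll":0},{"travel":[0,0,-46],"roll":0}]'; python3 -m handwheel '[{"travel":[0,0,-2],"roll":0},{"travel":[1,-0.3,-4],"roll":0},{"travel":[2,-0.7,-6],"roll":0},{"travel":[2,-0.7,-6],"roll":0}]';python3 -m handwheel '[{"travel":[1.1,-0.4,-2],"roll":0},{"travel":[2.2,-0.8,-4],"roll":0},{"travel":[2.2,-0.8,-4],"roll":0}]'
```

```text
t: 15.0
eef_pos: [590.9, -34.8, 96.0]
tcp_rot: [0.237, 1.57, -0.084]
ft_force: [-0.1, -0.5, -0.6]
opening: 0.577
t: 15.4
eef_pos: [592.8, -35.4, 89.6]
tcp_rot: [0.762, 1.57, 0.44]
ft_force: [-0.6, 1.2, 4.3]
opening: 0.573
t: 15.7
eef_pos: [594.9, -36.2, 85.6]
tcp_rot: [1.262, 1.57, 0.941]
ft_force: [-0.4, 1.4, 3.2]
opening: 0.574
```

```bash
python3 -m handwheel '[{"travel":[0.8,-0.3,-2],"roll":0},{"travel":[1.4,-0.5,-4],"roll":0},{"travel":[1.4,-0.5,-4],"roll":0}]'; python3 -m handwheel '[{"travel":[0.7,-0.2,-1.5],"roll":0},{"travel":[1.4,-0.5,-3],"roll":0},{"travel":[1.4,-0.5,-3],"roll":0}]'; python3 - <<'E'
from h import *
for n in ('scene','side'):
    im=optics.read_camera(n)[:,:,::-1]; x,y=(220,130) if n=='scene' else (270,180)
    cv2.imwrite(f"pics/j_{n}.png",cv2.resize(im[y:y+100,x:x+110],None,fx=5.5,fy=5.5,interpolation=cv2.INTER_CUBIC))
E
```

```text
t: 16.0
eef_pos: [596.5, -36.7, 81.7]
tcp_rot: [0.596, 1.57, 0.274]
ft_force: [-0.4, 1.4, 4.2]
opening: 0.578
t: 16.3
eef_pos: [597.7, -37.1, 78.7]
tcp_rot: [1.131, 1.57, 0.809]
ft_force: [-0.9, 2.1, 5.3]
opening: 0.578
```

View pics/j_side.png

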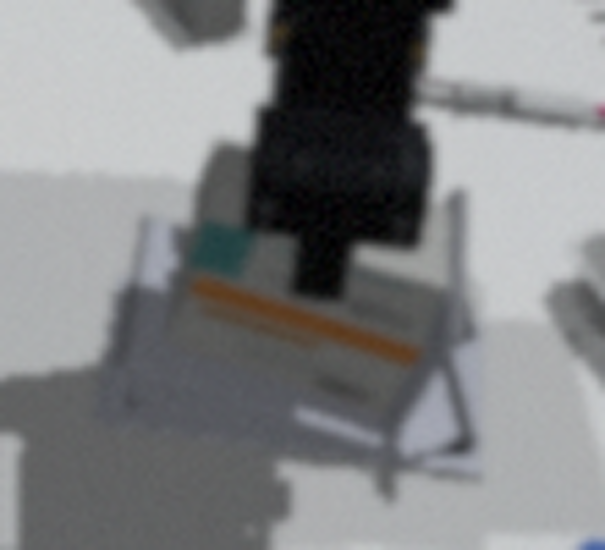

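View pics/j_scene.png

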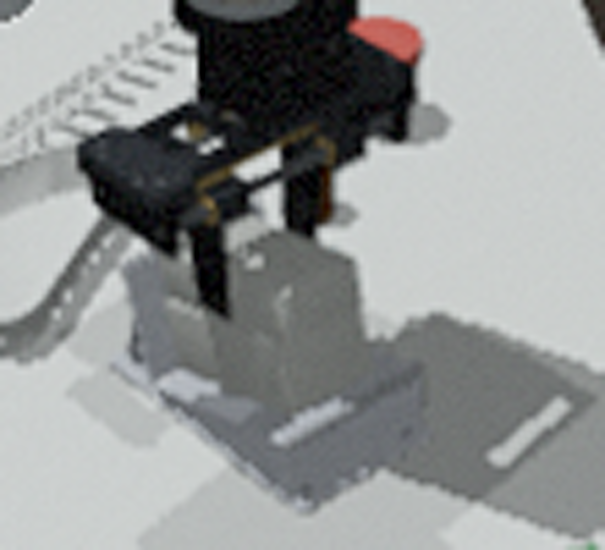

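Almost flat. Now pushing down the slope to the backstop in small steps.

```bash
python3 -m handwheel '[{"travel":[0.9,-0.3,-0.8],"roll":0},{"travel":[1.9,-0.6,-1.3],"roll":0},{"travel":[1.9,-0.6,-1.3],"roll":0}]'; python3 -m handwheel '[{"travel":[0.9,-0.3,-0.3],"roll":0},{"travel":[1.9,-0.6,-0.5],"roll":0},{"travel":[1.9,-0.6,-0.5],"roll":0}]'
```

```text
t: 16.7
eef_pos: [599.5, -37.9, 77.3]
tcp_rot: [1.411, 1.571, 1.089]
ft_force: [-0.8, 1.4, 5.1]
opening: 0.575
t: 17.0
eef_pos: [599.6, -38.0, 77.0]
tcp_rot: [-3.075, 1.567, 2.886]
ft_force: [-10.4, 3.1, 14.0]
opening: 0.576
```

Backstop contact (about -10 N along x). Release and lift clear.

```bash
python3 -m handwheel '[{"travel":[0,0,0],"roll":0},{"travel":[0,0,0],"roll":0},{"travel":[0,0,0],"roll":0},{"travel":[0,0,0],"roll":0},{"travel":[0,0,0],"roll":0}]' -1; python3 -m handwheel '[{"travel":[0,0,20],"roll":0},{"travel":[0,0,60],"roll":0},{"travel":[0,0,105],"roll":0},{"travel":[20,-5,130],"roll":0},{"travel":[50,-15,160],"roll":0},{"travel":[75,-25,170],"roll":0},{"travel":[75,-25,170],"roll":0},{"travel":[75,-25,170],"roll":0}]';python3 - <<'E'
from h import *
P=optics.camera_params('wrist'); im=optics.read_camera('wrist')[:,:,::-1]; st(); cv2.imwrite("pics/w6.png",im)
np.save('w6P.npy',P,allow_pickle=True)
cv2.imwrite("pics/w6c.png",cv2.resize(im[10:190,200:355],None,fx=3.3,fy=3.3,interpolation=cv2.INTER_CUBIC))
for n in ('scene','side'):
    im=optics.read_camera(n)[:,:,::-1];cv2.imwrite(f"pics/kf_{n}.png",im); x,y=(220,130) if n=='scene' else (270,180)
    cv2.imwrite(f"pics/k_{n}.png",cv2.resize(im[y:y+100,x:x+110],None,fx=5.5,fy=5.5,interpolation=cv2.INTER_CUBIC))
E
```

```text
t: 17.5
eef_pos: [601.4, -38.6, 76.3]
tcp_rot: [0.839, 1.571, 0.518]
ft_force: [0.4, -0.3, -0.6]
opening: 0.939
t: 18.3
eef_pos: [675.9, -63.5, 245.6]
tcp_rot: [-3.123, 1.57, 2.839]
ft_force: [0.0, -0.5, -0.6]
opening: 1.0
t 18.35 pos [675.5 -63.3 245.5] rot [-3.069  1.569  2.893] F [-0.1 -0.5 -0.1] op 1.001 j [-0.19  0.55  1.37  0.    1.22 -1.44]
```

View pics/w6c.png

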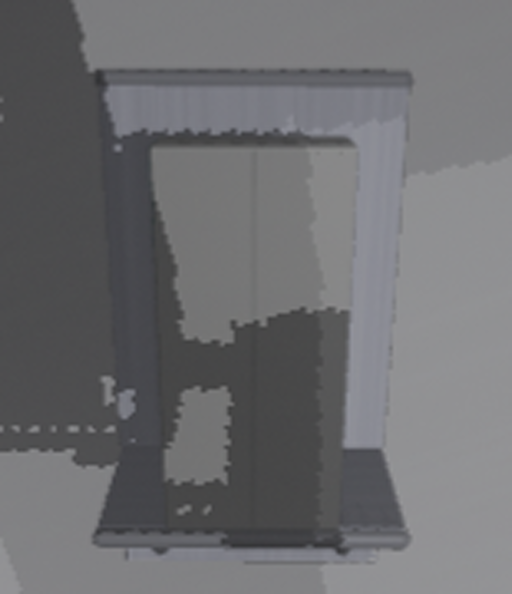

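View pics/k_side.png

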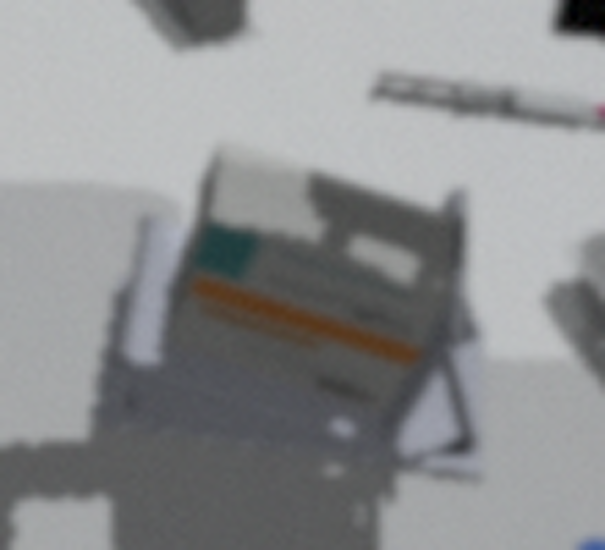

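View pics/kf_scene.png

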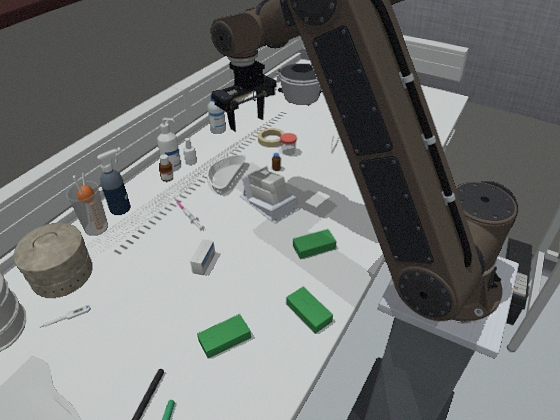

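```bash
python3 - <<'E'
from h import *
P=np.load('w6P.npy',allow_pickle=True).item()
f=lambda x,y:(200+x/3.3-.35,10+y/3.3-.35)
print('deck high',stand_on(P,[f(98,84),f(411,84)],2,0).round(1).tolist())
print('bs top',stand_on(P,[f(94,534),f(409,534)],0,0).round(1).tolist())
print('flat top hi',stand_on(P,[f(151,147),f(358,147)],2,75).round(1).tolist())
print('flat top mid',stand_on(P,[f(158,300),f(351,300)],2,75).round(1).tolist())
print('flat top lo',stand_on(P,[f(168,530),f(341,530)],2,75).round(1).tolist())
S=optics.camera_params('scene')
im=cv2.imread('pics/kf_scene.png')
cv2.imwrite("pics/kc.png",cv2.resize(im[145:225,225:315],None,fx=6.5,fy=6.5,interpolation=cv2.INTER_CUBIC))
E
```

```text
deck high [[-121.5, -48.6, 0.0], [-121.6, 50.8, 0.0]]
bs top [[0.0, -49.4, 75.9], [0.0, 50.2, 75.5]]
flat top hi [[-110.0, -26.1, 75.0], [-110.1, 28.1, 75.0]]
flat top mid [[-71.3, -26.0, 75.0], [-71.4, 28.3, 75.0]]
flat top lo [[-1.0, -26.0, 75.0], [-1.1, 28.6, 75.0]]
```

View pics/kc.png

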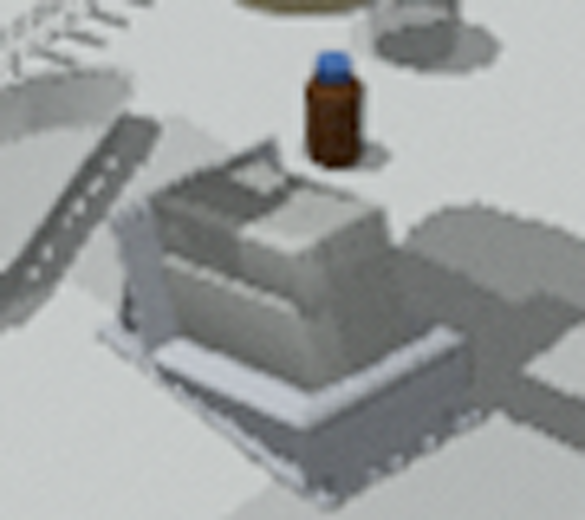

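The stack is seated: the flat carton spans x -110 to about -1 and its centre is 1.1 mm off, against a measured deck mid of +0.8. The large carton hasn't moved in the side view, the bystanders are in place, and the arm is clear. Handing in.

```bash
python3 -c "
from cell import env,job
print(job.job_done()); print(env.state()['t'])"
```

```text
the job is handed in; nothing more can be done
None
the job is handed in; nothing more can be done
```

Both cartons are stacked on the stand as asked, and I handed the job in at about 18.5 s. I gripped each carton across its width and let it pivot in the jaws onto the slope. I then slid each one down to the backstop, where contact showed as about 10–12 N, and released it.

- **Large carton (bottom):** it lies flat on the deck, from x ≈ -105 to about -2 mm in the last wrist-camera measurement of it. It is centred to about 1 mm. The side view showed no shift after I placed the second carton.
- **Flat carton (on top):** it lies flat, from x ≈ -110 to -1 mm. It is centred to about 1 mm, within 0.5 mm of the measured deck middle.
- **Everything else:** the last scene picture showed the smallest carton, vial, cup and green boxes where they were. The arm was well clear and the measured forces were near zero.

No check failed. The 1–2 mm gap that appears at the backstop is within the camera calibration error, and both cartons met the backstop with measured force before release. `job_done()` gave no verdict.

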